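# Set the preheater timer to six and start it

### The job

On the repair bench, set the board preheater's timer to 6: turn its large bar-grip dial clockwise, click by click, until the white pointer line rests at the sixth click up from zero, which is one mark past the long middle mark. Only then press the preheater's round start button fully down and let it come up again.

Things in the scene. Friction and masses are not known exactly. Their poses are not given: they have to be found in the camera images.
- timer (a joint): Angle (rad) of the preheater's timer dial: 0 at the anticlockwise stop, growing clockwise seen from above to 4.189 (10). Sprung clicks every 0.419 rad (24 degrees): number k rests at 0.419 k, so 6 is 2.513. Starts at click 3, 4 or 5; let go, it settles into the nearest click; each click resists with about 0.05 N m. Black marks 0 to 10 surround it; 0, 5 and 10 are longer, 0 on the robot's left.
- timer_grip (a point): Point on the timer dial's vertical axis at grip height. Black disc 60 mm across with an upright bar grip across it, 52 mm long, 14 mm wide, rising 10 mm above this point; the disc's face is 24 mm below it. x axis: along the bar to its end with the white pointer line; z: up. It is at one end of the preheater's bright metal control strip; the small round knob 95 mm away is another control.
- start (a joint): Travel (m) of the preheater's start button: 0 is up, 0.006 is fully down; a spring pushes it back up; fully down takes 3 N. The preheater is the grey box, 220 x 320 x 60 mm, with a dark heating plate on top and the control strip along its robot side.
- start_top (a point): Centre of the top face of the start button: a round black push button 30 mm across in a dark housing, at the other end of the control strip, 195 mm from the timer dial's axis. z axis: up; press straight down.

How it is judged:
On the way, in this order (a step that is already met when the one before it is completed fails the run):
1. the timer dial rests at 6 (value of joint timer between 2.338 and 2.688 rad and velocity of joint timer between -0.1 and 0.1 rad/s), for 0.3 s.
2. the start button is pressed down (value of joint timer between 2.338 and 2.688 rad and value of joint start above 0.004 m), for 0.05 s.
At the end, for the whole second after the job is handed in: The timer dial rests at its sixth click (2.513 rad, within 10 degrees), the start button has been pressed at least 4 mm down after that, and is up again (less than 2 mm down) (all of step 1 and value of joint start below 0.002 m); the robot touches nothing.
It fails at once if the start button is pressed while the timer is not at 6 (value of joint start above 0.004 m and not (value of joint timer between 2.338 and 2.688 rad)).
It also fails if it takes over 43 s, if anything falls off the work surface, if the arm or the gripper's body presses on something with over 40 N, if the wrist force passes 120 N, or if a joint passes its speed limit or range.

### The arm

A 6-joint arm with a two-finger parallel gripper is mounted at the origin on the work surface. World frame = base frame: x ahead of the robot, y to its left, z up, the work surface at z = 0. Lengths are in m, angles in rad, forces in N, time in s.
With the tool pointing down it reaches from about 0.2 to 0.875 m from the base axis. Payload 3.4 kg.
Tool frame: the origin (TCP) lies at the very end of the fingers, on their centre line; the grasp point (between the pads) lies env.tcp_to_grasp behind it (env.tcp_to_grasp is the distance from the TCP to the grasp point, in m); y points along the fingers, x is the direction in which the jaws open and shut, and the axes are right-handed (so a half turn about y gives the same grasp; the last joint's range is limited). The gripper opens to 94 mm and grips with 3 to 60 N. Pads are 16 mm wide; open, the fingers measure 119 mm over their backs; the gripper's body (75 mm by 177 mm) begins 78 mm behind the grasp point.
Start: joints at [1.068, 0.276, 1.505, -0, 1.361, -0.121], TCP at [0.214, 0.534, 0.205] pointing down, gripper open.
Joint ranges: [-2.89, 2.89], [-0.75, 2.08], [0.22, 2.7], [-1.18, 4.32], [0.11, 2.71], [-2.7, 2.7]. Speed limits (rad/s): [2.57, 2.57, 3.14, 3.14, 3.14, 3.14].

### API

Orientations are given as a rotation vector (axis times angle).
In Python, from station import env gives the robot as it stands. The module is installed in compiled form; this text tells all that it offers.
- The arm moves only by the tool servo_tool, never from a script. Its argument "deltas" is one flat list of numbers, 7 for each row, row after row: the closure, from 0 (fully open) to 1 (shut), then the shift along the tool's x, y, z in cm, then the turn, a rotation vector about the tool's x, y, z in degrees. A call has 1 to 5 rows; each row is the pose to reach, as a shift and turn from the pose measured when the call began, along the tool's axes at that moment; what a row does not reach only later rows make up. A row lasts 1/12 s, in which the tool goes at most 41.7 mm and 7.16 degrees, less where a joint would pass 70% of its speed; a pose out of reach is approached as far as the arm can. A call with a gripper value outside its range is refused whole. The fingers move at their own pace and stop on an object; "newtons" is the grip in N (left out, the last holds). Time passes only in rows, so rows that repeat a pose let the fingers close. It gives the time, the measured TCP pose, the force and the opening at its end, in the units of the state.
- env.get_obs(): the state, without advancing time (a new reading comes with each control period).
- env.get_image(name): name is "scene" or "top"; returns the picture (480x640x3 uint8, red, green, blue); there is no depth.
- env.camera_params(name): a dict with "vfov" (degrees; the focal length in pixels is half the picture's height over the tangent of half this angle, whatever the lens; pixels are square), "cx", "cy" (the principal point, pixels), "R" (3x3) and "t" (3): a world point X has camera coordinates R X + t. Camera axes: x right, y down, z forward; pixel columns grow to the right and rows downward; lengths in m; the calibration is good to about 2 mm. A picture is of the moment at which its call begins. camera_params takes no time and is no camera call.
- env.hand_in(): hands the job in, once; it reports no verdict.
The state is a dict: "clock": time; "joint_pos": joint angles; "qvel": joint speeds; "effort": joint torques, N m; "position": TCP position; "eef_rot": TCP orientation; "contact_force": force on the tool from outside, world axes, zero at the start; "torque": the same for the moment, N m; "grip_width": finger opening in m.
Only numpy, scipy, OpenCV 4.12 (cv2) and the standard library are available. Lean on these libraries where they do the work, as an engineer would, in place of code of your own. Each camera call takes 0.05 s, during which the arm holds its last target.

## Working session

There is one attempt and no reset: what is moved stays moved. The work goes in short steps, Python scripts to look and compute and a tool call to move; the robot and the scene stay as the last step left them, time stands still between calls to the robot, and variables do not carry over. Pictures are saved under pics/ and viewed, and the job is handed in when it is done.

Besides the shell and the picture viewer there is one more tool, called after ">>>" as name(argument=value, ...), one argument or row to a line, values as JSON. servo_tool: Moves the arm, as the interface text tells. Its arguments: {"type":"object","properties":{"deltas":{"type":"array","items":{"type":"number"}},"newtons":{"type":"number"}},"required":["deltas"]}

```bash
mkdir -p pics
python3 - <<'E'
from station import env
import cv2
o=env.get_obs()
for k,v in o.items(): print(k,v)
print(env.tcp_to_grasp)
for n in("scene","top"):
    cv2.imwrite(f"pics/{n}0.png",env.get_image(n)[:,:,::-1]); print(n,env.camera_params(n))
E
```

```text
clock 0.0
joint_pos [ 1.06799226e+00  2.76559765e-01  1.50611437e+00 -2.47023386e-05
  1.36067234e+00 -1.20978689e-01]
qvel [-1.28237987e-03  2.37465910e-03  1.75353394e-03  4.14136511e-04
  1.91148530e-03 -2.08259858e-05]
effort [ 9.22646395e-04 -4.04587340e+01 -2.37224650e+01  7.03514367e-02
  3.46045371e-02 -1.24015019e-04]
position [0.21398494 0.53309794 0.2046323 ]
eef_rot [-1.36682357 -0.92234003  0.92489583]
contact_force [1.17410472 0.56391944 0.60896369]
torque [ 0.00643742 -0.00820031  0.04632163]
grip_width 0.0940293185544966
0.0188
scene {'vfov': 55.47397415458266, 'cx': 317.1921185340033, 'cy': 239.46222099794696, 'R': array([[-0.70219169,  0.71184761, -0.01413559],
       [ 0.62692991,  0.6087718 , -0.48616436],
       [-0.33746959, -0.35024259, -0.87375306]]), 't': array([ 0.35029304, -0.31353088,  0.9414437 ])}
top {'vfov': 52.07269339909294, 'cx': 316.77385122488266, 'cy': 240.61468544302815, 'R': array([[ 0.01779583, -0.99972172, -0.01548514],
       [-0.98949884, -0.01538772, -0.14371942],
       [ 0.14344114,  0.01788014, -0.98949732]]), 't': array([0.03398659, 0.56616038, 0.68210714])}
```

View pics/scene0.png

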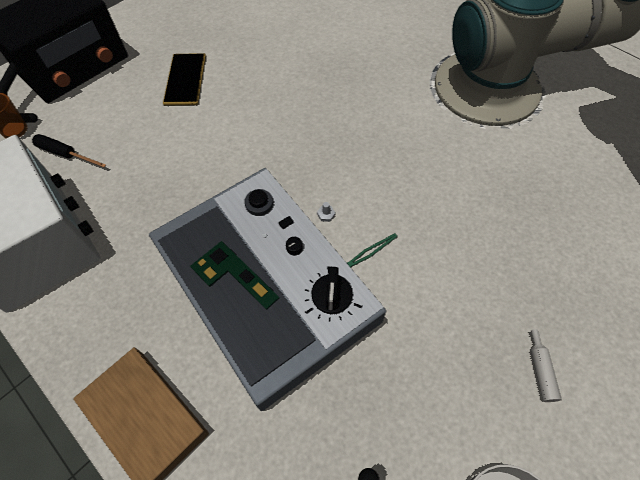

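View pics/top0.png

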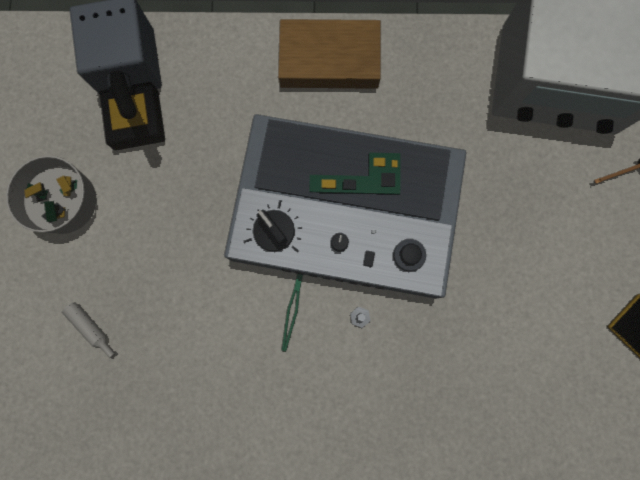

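Both views show the preheater with the dial at about (273,230) in top and (332,293) in scene. The start button is at about (410,254) in top and (259,201) in scene. I'll zoom in.

Run:
```python
import cv2,numpy as np
a=cv2.imread('pics/top0.png');b=cv2.imread('pics/scene0.png')
f=lambda im,x,y,w,h:cv2.resize(im[y:y+h,x:x+w],(w*6,h*6),interpolation=cv2.INTER_CUBIC)
cv2.imwrite('pics/z1.png',np.hstack([f(a,235,190,66,90),f(b,300,250,66,90)]))
cv2.imwrite('pics/z2.png',np.hstack([f(a,380,220,60,70),f(b,230,170,60,70)]))
```

```text
(no output)
```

View pics/z1.png

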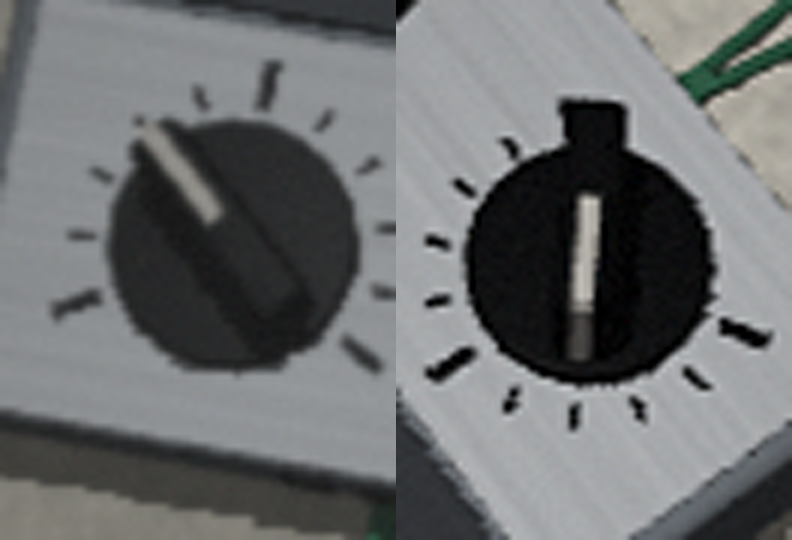

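View pics/z2.png

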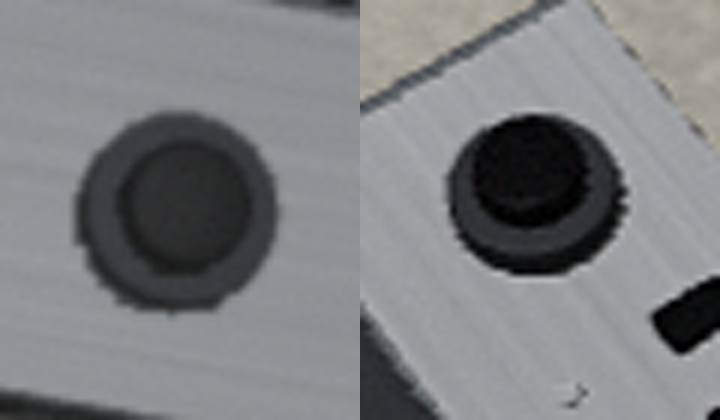

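Top zoom: the white pointer sits over the third mark (1 and 2 before it are visible, 4 and the long 5 come after it). That means click 3, so the dial needs +72° clockwise. Next I'll triangulate.

```bash
cat > h.py <<'E'
import numpy as np,cv2
from station import env
from scipy.spatial.transform import Rotation as Ro
def P(n):
    c=env.camera_params(n);f=240/np.tan(np.radians(c['vfov']/2))
    return np.array([[f,0,c['cx']],[0,f,c['cy']],[0,0,1]]),c['R'],c['t']
def proj(n,X):
    K,R,t=P(n);p=K@(R@np.array(X)+t);return p[:2]/p[2]
def tri(a,b):
    M=[]
    for n in('top','scene'):
        K,R,t=P(n);M.append(K@np.c_[R,t])
    X=cv2.triangulatePoints(M[0],M[1],np.array(a,float).reshape(2,1),np.array(b,float).reshape(2,1)).ravel();X=X[:3]/X[3]
    return X,np.linalg.norm(proj('top',X)-a),np.linalg.norm(proj('scene',X)-b)
E
python3 - <<'E'
from h import *
T=lambda x,y,x0,y0:np.array([x0+x/6-.42,y0+y/6-.42])
pts={'linestart':((215,218),(588-396,197)),'tip':((147,125),(580-396,310)),'disc':((233,245),(194,263)),'mark5':((268,86),(450-396,363)),'mark0':((76,305),(745-396,332)),
'mark10':((362,354),None)}
R={}
for k,(a,b) in pts.items():
    if b is None: continue
    R[k]=tri(T(*a,235,190),T(*b,300,250)); print(k,R[k])
b=tri(T(186,206,380,220),T(169,170,230,170));print('button',b)
print('housing',tri(T(178,208,380,220),T(536-360,188,230,170)))
print(np.linalg.norm(b[0][:2]-R['linestart'][0][:2]))
d=R['tip'][0]-R['linestart'][0];print(np.linalg.norm(d),np.degrees(np.arctan2(d[1],d[0])))
s=b[0]-R['linestart'][0];print('strip dir',np.degrees(np.arctan2(s[1],s[0])))
o=env.get_obs();print(Ro.from_rotvec(o['eef_rot']).as_matrix())
for n in('top','scene'):
    K,Rr,t=P(n);print(n,-Rr.T@t)
E
```

```text
linestart (array([0.57487014, 0.10467459, 0.10816387]), np.float64(0.11628083564792915), np.float64(0.1340187100835306))
tip (array([0.59572901, 0.12127165, 0.1069436 ]), np.float64(0.31865436756023136), np.float64(0.3770407899602941))
disc (array([0.57475654, 0.10502475, 0.06991941]), np.float64(0.28988197027481316), np.float64(0.33520885349086194))
mark5 (array([0.61438743, 0.09803172, 0.06573344]), np.float64(0.09040750500777427), np.float64(0.10711660039127899))
mark0 (array([0.56053114, 0.1422366 , 0.06583673]), np.float64(0.17748646696799666), np.float64(0.20765750374142317))
button (array([ 0.54294204, -0.08685422,  0.081025  ]), np.float64(0.27482158523629746), np.float64(0.2789588212857442))
housing (array([ 0.54306755, -0.08597689,  0.07375336]), np.float64(0.5404797839050851), np.float64(0.5501288662520739))
0.19417179416479485
0.026684152253745444 38.5086912039555
strip dir -99.46425391413196
[[ 3.72585268e-01 -7.84163401e-04 -9.27997631e-01]
 [ 9.27996556e-01 -1.42606607e-03  3.72586041e-01]
 [-1.61555427e-03 -9.99998676e-01  1.96369728e-04]]
top [0.46176799 0.03049288 0.75683772]
scene [0.76024337 0.27124717 0.67511336]
```

```bash
cat >> h.py <<'E'
def goto(pos,az):
    "total shift (cm, tool axes) and turn (deg rotvec, tool axes) to tool-down pose with tool x at azimuth az"
    o=env.get_obs();A=Ro.from_rotvec(o['eef_rot']).as_matrix()
    a=np.radians(az);x=np.array([np.cos(a),np.sin(a),0]);y=np.array([0,0,-1.]);B=np.c_[x,y,np.cross(x,y)]
    r=np.degrees(Ro.from_matrix(A.T@B).as_rotvec());s=A.T@(np.array(pos)-o['position'])*100
    print('t',round(o['clock'],2),'pos',o['position'].round(4),'az',round(float(np.degrees(np.arctan2(A[1,0],A[0,0]))),2),'q',o['joint_pos'].round(2),'w',round(float(o['grip_width']),4),'F',o['contact_force'].round(1),'T',o['torque'].round(2))
    print('shift',s.round(2),'turn',r.round(2))
E
python3 -c "
from h import *
goto([.575,.105,.18],128.4)"
```

```text
t 0.1 pos [0.214  0.5332 0.2047] az 68.12 q [ 1.07  0.28  1.51 -0.    1.36 -0.12] w 0.0939 F [-0.3 -0.1  0.3] T [-0.02 -0.04 -0.03]
shift [-26.28   2.5  -49.45] turn [-6.000e-02 -6.028e+01 -8.000e-02]
```

>>> servo_tool(
  deltas=[0.57,-26.3,0,-49.5,0,-60.3,0,0.57,-26.3,0,-49.5,0,-60.3,0,0.57,-26.3,0,-49.5,0,-60.3,0,0.57,-26.3,0,-49.5,0,-60.3,0,0.57,-26.3,0,-49.5,0,-60.3,0],
)

```text
clock: 0.52
position: [0.3376, 0.3871, 0.205]
eef_rot: [-1.111, -1.349, 1.352]
contact_force: [-0.9, -0.6, -0.7]
grip_width: 0.064
```

```bash
python3 -c "
from h import *
goto([.575,.105,.16],128.4)"
```

```text
t 0.52 pos [0.3376 0.3871 0.205 ] az 101.11 q [ 0.72  0.18  1.63 -0.    1.33 -1.05] w 0.064 F [-0.9 -0.6 -0.7] T [ 0.01  0.01 -0.01]
shift [-32.25   4.51 -17.87] turn [ -0.08 -27.29  -0.03]
```

>>> servo_tool(
  deltas=[0.57,-32.2,4.5,-17.9,0,-27.3,0,0.57,-32.2,4.5,-17.9,0,-27.3,0,0.57,-32.2,4.5,-17.9,0,-27.3,0,0.57,-32.2,4.5,-17.9,0,-27.3,0,0.57,-32.2,4.5,-17.9,0,-27.3,0],
)

```text
clock: 0.93
position: [0.4593, 0.2433, 0.1819]
eef_rot: [-0.809, -1.685, 1.688]
contact_force: [1.3, 0.9, -0.0]
grip_width: 0.0404
```

```bash
python3 -c "
from h import *
goto([.575,.105,.13],128.4)"
```

```text
t 0.93 pos [0.4593 0.2433 0.1819] az 128.68 q [ 0.35  0.21  1.66 -0.    1.28 -1.89] w 0.0404 F [ 1.3  0.9 -0. ] T [ 0.11 -0.01 -0.  ]
shift [-18.03   5.18  -0.4 ] turn [-0.1   0.28  0.02]
```

>>> servo_tool(
  deltas=[0.57,-18,5.2,-0.4,0,0.3,0,0.57,-18,5.2,-0.4,0,0.3,0,0.57,-18,5.2,-0.4,0,0.3,0,0.57,-18,5.2,-0.4,0,0.3,0,0.57,-18,5.2,-0.4,0,0.3,0],
)

```text
clock: 1.35
position: [0.5767, 0.1014, 0.128]
eef_rot: [-0.815, -1.678, 1.684]
contact_force: [0.8, 1.4, 0.1]
grip_width: 0.0402
```

>>> servo_tool(
  deltas=[0.57,0,0,0,0,0,0],
)

```text
clock: 1.43
position: [0.5785, 0.0978, 0.1259]
eef_rot: [-0.817, -1.673, 1.683]
contact_force: [0.1, -0.2, 0.2]
grip_width: 0.0405
```

```bash
python3 -c "
from h import *
goto([.575,.105,.082],128.4)
for n in('top','scene'): cv2.imwrite(f'pics/{n}1.png',env.get_image(n)[:,:,::-1])
a=cv2.imread('pics/top1.png')[130:300,190:390];b=cv2.imread('pics/scene1.png')[200:370,230:430]
cv2.imwrite('pics/c1.png',cv2.resize(np.hstack([a,b]),(800,340)))
"
```

```text
t 1.43 pos [0.5785 0.0978 0.1259] az 128.01 q [ 0.05  0.35  1.6  -0.    1.2  -2.18] w 0.0405 F [ 0.1 -0.2  0.2] T [ 0.1  -0.    0.05]
shift [ 0.79  4.39 -0.19] turn [-0.31 -0.39 -0.04]
```

View pics/c1.png

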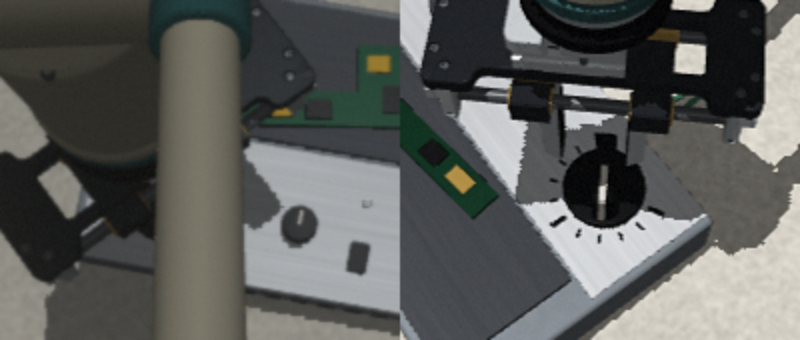

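The scene crop shows the fingers on either side of the bar, around (560,150) and (640,150), with the pointer still at 3. Now I'll go down.

>>> servo_tool(
  deltas=[0.57,0.8,0.2,-0.2,-0.3,-0.4,0,0.57,0.8,1.2,-0.2,-0.3,-0.4,0,0.57,0.8,2.5,-0.2,-0.3,-0.4,0,0.57,0.8,3.5,-0.2,-0.3,-0.4,0,0.57,0.8,3.5,-0.2,-0.3,-0.4,0],
)

```text
clock: 1.95
position: [0.5699, 0.1094, 0.0897]
eef_rot: [-0.805, -1.683, 1.686]
contact_force: [-0.3, -0.7, 0.7]
grip_width: 0.0407
```

```bash
python3 -c "
from h import *
goto([.575,.105,.082],128.4)"
```

```text
t 1.95 pos [0.5699 0.1094 0.0897] az 128.63 q [ 0.07  0.37  1.66  0.    1.11 -2.18] w 0.0407 F [-0.3 -0.7  0.7] T [0.07 0.07 0.01]
shift [-0.66  0.77 -0.13] turn [-0.22  0.23  0.25]
```

>>> servo_tool(
  deltas=[0.57,-0.5,0.5,-0.1,-0.2,0.2,0.2,0.57,-0.5,0.7,-0.1,-0.2,0.2,0.2,0.57,-0.5,0.7,-0.1,-0.2,0.2,0.2,0.57,-0.5,0.7,-0.1,-0.2,0.2,0.2,0.57,-0.5,0.7,-0.1,-0.2,0.2,0.2],
)

```text
clock: 2.37
position: [0.5741, 0.1061, 0.0831]
eef_rot: [-0.813, -1.684, 1.683]
contact_force: [-0.0, 0.7, 1.1]
grip_width: 0.0407
```

```bash
python3 -c "
from h import *
goto([.575,.105,.082],128.4)"
```

```text
t 2.37 pos [0.5741 0.1061 0.0831] az 128.42 q [ 0.06  0.38  1.67  0.    1.09 -2.18] w 0.0407 F [-0.   0.7  1.1] T [ 0.02  0.09 -0.02]
shift [-0.14  0.11 -0.  ] turn [0.02 0.02 0.02]
```

Close on the bar.

>>> servo_tool(
  deltas=[0.75,-0.1,0.1,0,0,0,0,0.85,-0.1,0.1,0,0,0,0,0.95,-0.1,0.1,0,0,0,0,1,-0.1,0.1,0,0,0,0,1,-0.1,0.1,0,0,0,0],
  newtons=15,
)

```text
clock: 2.78
position: [0.5744, 0.1058, 0.0822]
eef_rot: [-0.813, -1.684, 1.682]
contact_force: [-1.2, 1.0, 1.5]
grip_width: 0.0135
```

```bash
python3 -c "
from h import *
goto([.575,.105,.082],128.4)"
```

```text
t 2.78 pos [0.5744 0.1058 0.0822] az 128.4 q [ 0.06  0.38  1.67  0.    1.09 -2.18] w 0.0135 F [-1.2  1.   1.5] T [0.36 0.14 0.02]
shift [-0.1   0.02  0.  ] turn [0.04 0.   0.08]
```

>>> servo_tool(
  deltas=[1,0,0,0,0,5,0,1,0,0,0,0,10,0,1,0,0,0,0,15,0,1,0,0,0,0,20,0,1,0,0,0,0,24,0],
)

```text
clock: 3.2
position: [0.5745, 0.1057, 0.0822]
eef_rot: [-1.081, -1.39, 1.388]
contact_force: [0.5, -0.4, -0.3]
grip_width: 0.0141
```

```bash
python3 -c "
from h import *
goto([.5746,.1055,.082],80.4)"
```

```text
t 3.2 pos [0.5745 0.1057 0.0822] az 104.18 q [ 0.06  0.38  1.67  0.    1.09 -1.76] w 0.0141 F [ 0.5 -0.4 -0.3] T [0.06 0.02 0.09]
shift [-0.02  0.02 -0.01] turn [-2.000e-02  2.378e+01  8.000e-02]
```

>>> servo_tool(
  deltas=[1,0,0,0,0,5,0,1,0,0,0,0,10,0,1,0,0,0,0,15,0,1,0,0,0,0,20,0,1,0,0,0,0,23.8,0],
)

```text
clock: 3.62
position: [0.5745, 0.1056, 0.0822]
eef_rot: [-1.284, -1.082, 1.081]
contact_force: [-0.2, -0.3, -0.2]
grip_width: 0.0141
```

```bash
python3 -c "
from h import *
goto([.5746,.1055,.082],56.4)"
```

```text
t 3.62 pos [0.5745 0.1056 0.0822] az 80.16 q [ 0.06  0.38  1.67  0.    1.09 -1.34] w 0.0141 F [-0.2 -0.3 -0.2] T [-0.06  0.04  0.08]
shift [-0.01  0.02 -0.01] turn [-0.04 23.76  0.05]
```

>>> servo_tool(
  deltas=[1,0,0,0,0,5,0,1,0,0,0,0,10,0,1,0,0,0,0,15,0,1,0,0,0,0,20,0,1,0,0,0,0,23.8,0],
)

```text
clock: 4.03
position: [0.5744, 0.1055, 0.0822]
eef_rot: [-1.431, -0.764, 0.764]
contact_force: [-0.7, -0.5, -0.2]
grip_width: 0.0139
```

>>> servo_tool(
  deltas=[1,0,0,0,0,0,0,1,0,0,0,0,0,0],
)

```text
clock: 4.2
position: [0.5744, 0.1055, 0.0822]
eef_rot: [-1.431, -0.765, 0.765]
contact_force: [0.3, 0.6, 0.7]
grip_width: 0.0143
```

```bash
python3 -c "
from h import *
goto([.5746,.1055,.082],56.4)
for n in('top','scene'): cv2.imwrite(f'pics/{n}2.png',env.get_image(n)[:,:,::-1])
a=cv2.imread('pics/top2.png')[130:300,190:390];b=cv2.imread('pics/scene2.png')[200:370,230:430]
cv2.imwrite('pics/c2.png',cv2.resize(np.hstack([a,b]),(800,340)))
"
```

```text
t 4.2 pos [0.5744 0.1055 0.0822] az 56.23 q [ 0.06  0.38  1.67  0.    1.09 -0.92] w 0.0143 F [0.3 0.6 0.7] T [0.04 0.03 0.01]
shift [ 0.01  0.02 -0.01] turn [-0.04 -0.17  0.02]
```

View pics/c2.png

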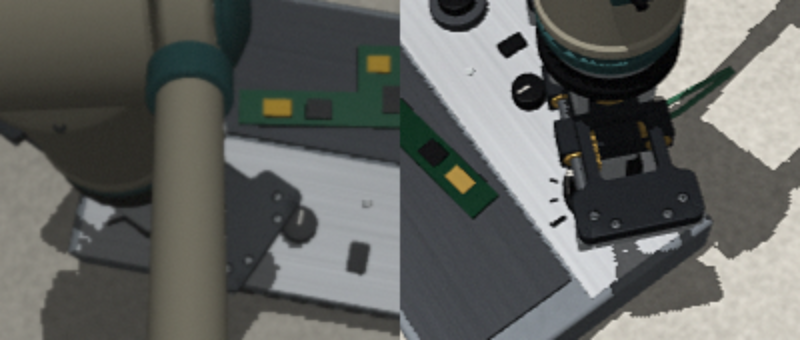

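The gripper hides the dial in both views, so I'll open to 40 mm, lift and look again.

>>> servo_tool(
  deltas=[0.8,0,0,0,0,0,0,0.57,0,0,0,0,0,0,0.57,0,0,0,0,0,0,0.57,0,0,0,0,0,0,0.57,0,-1,0,0,0,0],
)

```text
clock: 4.72
position: [0.5729, 0.1053, 0.0908]
eef_rot: [-1.429, -0.762, 0.768]
contact_force: [-0.7, -0.5, 0.2]
grip_width: 0.0397
```

```bash
python3 -c "
from h import *
goto([.543,-.086,.15],56.4)"
```

```text
t 4.72 pos [0.5729 0.1053 0.0908] az 56.22 q [ 0.06  0.37  1.66  0.    1.11 -0.92] w 0.0397 F [-0.7 -0.5  0.2] T [-0.02 -0.01  0.02]
shift [-17.58  -5.92  -8.13] turn [-0.23 -0.18 -0.12]
```

>>> servo_tool(
  deltas=[0.57,0,-2,0,0,0,0,0.57,0,-4,0,0,0,0,0.57,0,-6,0,0,0,0,0.57,0,-6,0,0,0,0,0.8,-4,-6,-2,0,0,0],
)

```text
clock: 5.13
position: [0.5701, 0.0692, 0.1525]
eef_rot: [-1.426, -0.772, 0.766]
contact_force: [1.2, -0.9, 0.0]
grip_width: 0.0366
```

```bash
python3 -c "
from h import *
goto([.543,-.086,.15],56.4)"
```

```text
t 5.13 pos [0.5701 0.0692 0.1525] az 56.56 q [-0.    0.31  1.59  0.01  1.24 -0.99] w 0.0366 F [ 1.2 -0.9  0. ] T [-0.04 -0.03  0.04]
shift [-14.45   0.17  -6.29] turn [-0.1   0.16  0.27]
```

>>> servo_tool(
  deltas=[1,-4,0,-1.6,0,0,0,1,-8,0,-3.2,0,0,0,1,-12,0.2,-5,0,0,0,1,-14.4,0.2,-6.3,0,0,0,1,-14.4,0.2,-6.3,0,0,0],
)

```text
clock: 5.55
position: [0.5425, -0.0911, 0.1492]
eef_rot: [-1.43, -0.767, 0.765]
contact_force: [0.3, 0.9, -0.4]
grip_width: 0.0038
```

>>> servo_tool(
  deltas=[1,0,0,0,0,0,0,1,0,0,0,0,0,0],
)

```text
clock: 5.72
position: [0.5421, -0.0914, 0.1488]
eef_rot: [-1.43, -0.765, 0.764]
contact_force: [-0.1, -0.5, -0.7]
grip_width: 0.0006
```

```bash
python3 -c "
from h import *
for n in('top','scene'): cv2.imwrite(f'pics/{n}3.png',env.get_image(n)[:,:,::-1])
goto([.543,-.0865,.1],56.4)
f=lambda im,x,y,w,h:cv2.resize(im[y:y+h,x:x+w],(w*6,h*6),interpolation=cv2.INTER_CUBIC)
a=cv2.imread('pics/top3.png');b=cv2.imread('pics/scene3.png')
cv2.imwrite('pics/c3.png',np.hstack([f(a,235,190,66,90),f(b,300,250,66,90)]))
cv2.imwrite('pics/d3.png',cv2.resize(np.hstack([a,b]),(800,300)))
"
```

```text
t 5.82 pos [ 0.5424 -0.0901  0.149 ] az 56.34 q [-0.29  0.28  1.65  0.    1.22 -1.28] w 0.0006 F [-0.4  0.2  0.7] T [-0.03 -0.04  0.04]
shift [0.32 4.9  0.14] turn [-0.07 -0.06  0.11]
```

View pics/c3.png

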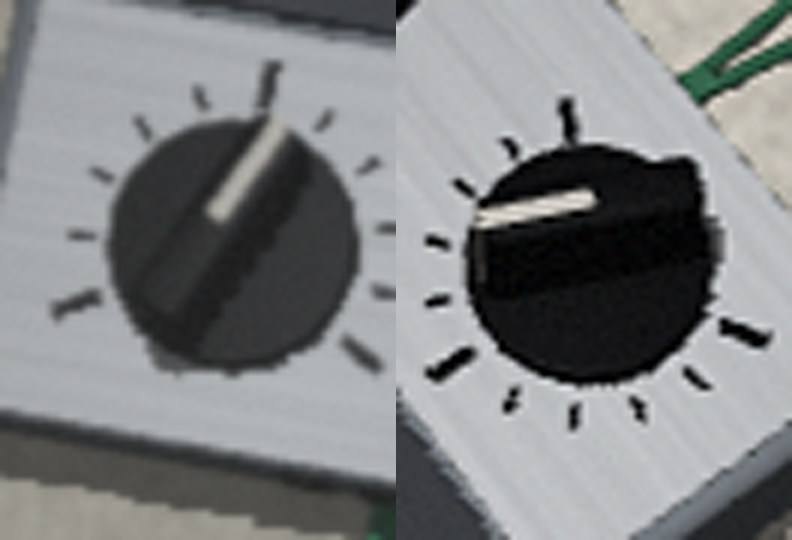

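View pics/d3.png

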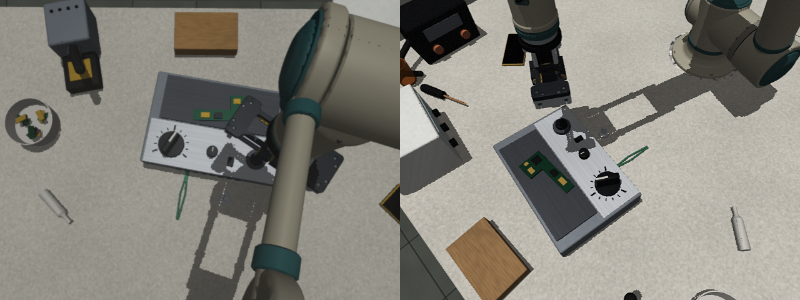

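```bash
python3 -c "
from h import *
T=lambda x,y,x0,y0:np.array([x0+x/6-.42,y0+y/6-.42])
a=tri(T(217,213,235,190),T(592-396,198,300,250));b=tri(T(278,122,235,190),T(482-396,216,300,250));print(a,b)
d=b[0]-a[0];z=np.degrees(np.arctan2(d[1],d[0]));print(z,'click',5-(z+9.6)/24)
goto([.5428,-.0868,.095],56.4)"
```

```text
(array([0.57531041, 0.10487864, 0.10888301]), np.float64(0.5591376116525679), np.float64(0.6448612555060426)) (array([0.59602889, 0.09130709, 0.11107237]), np.float64(0.26852751843647477), np.float64(0.3118676919846914))
-33.22661761691861 click 5.984442400704942
t 5.82 pos [ 0.5424 -0.0901  0.149 ] az 56.34 q [-0.29  0.28  1.65  0.    1.22 -1.28] w 0.0006 F [-0.4  0.2  0.7] T [-0.03 -0.04  0.04]
shift [0.28 5.4  0.14] turn [-0.07 -0.06  0.11]
```

The triangulated pointer direction is -33.2°, which is click 5.98, so the timer is at 6. Moving down to the button.

>>> servo_tool(
  deltas=[1,0.3,1.5,0.1,0,0,0,1,0.3,3,0.1,0,0,0,1,0.3,4.5,0.1,0,0,0,1,0.3,5.2,0.1,0,0,0,1,0.3,5.2,0.1,0,0,0],
)

```text
clock: 6.23
position: [0.5421, -0.0853, 0.0954]
eef_rot: [-1.426, -0.766, 0.768]
contact_force: [-0.2, 0.1, -0.1]
grip_width: 0.0001
```

>>> servo_tool(
  deltas=[1,0,0,0,0,0,0,1,0,0,0,0,0,0],
)

```text
clock: 6.4
position: [0.5425, -0.0847, 0.0958]
eef_rot: [-1.426, -0.767, 0.769]
contact_force: [0.7, -0.4, 0.2]
grip_width: 0.0005
```

```bash
python3 -c "
from h import *
goto([.5428,-.0868,.078],56.4)"
```

```text
t 6.4 pos [ 0.5425 -0.0847  0.0958] az 56.49 q [-0.28  0.32  1.73  0.    1.1  -1.27] w 0.0005 F [ 0.7 -0.4  0.2] T [ 0.    0.01 -0.02]
shift [-0.16  1.78 -0.14] turn [-0.25  0.09  0.08]
```

>>> servo_tool(
  deltas=[1,-0.2,0.5,-0.1,0,0,0,1,-0.2,1,-0.1,0,0,0,1,-0.2,1.4,-0.1,0,0,0,1,-0.2,1.6,-0.1,0,0,0,1,-0.2,1.6,-0.1,0,0,0],
)

```text
clock: 6.82
position: [0.5423, -0.0871, 0.0796]
eef_rot: [-1.426, -0.767, 0.769]
contact_force: [-0.0, -0.3, 0.9]
grip_width: 0.0013
```

>>> servo_tool(
  deltas=[1,0,0.2,0,0,0,0,1,0,0.3,0,0,0,0,1,0,0.4,0,0,0,0,1,0,0.5,0,0,0,0,1,0,0.5,0,0,0,0],
)

```text
clock: 7.23
position: [0.5424, -0.0871, 0.0761]
eef_rot: [-1.427, -0.768, 0.768]
contact_force: [-1.7, 0.8, 10.2]
grip_width: 0.0001
```

>>> servo_tool(
  deltas=[1,0,0.2,0,0,0,0,1,0,0.2,0,0,0,0],
)

```text
clock: 7.4
position: [0.5424, -0.0871, 0.0761]
eef_rot: [-1.427, -0.769, 0.768]
contact_force: [-3.2, 0.6, 13.0]
grip_width: 0.0009
```

```bash
python3 -c "
from h import *
cv2.imwrite('pics/scene4.png',env.get_image('scene')[:,:,::-1])
goto([.5424,-.0871,.15],56.4)
b=cv2.imread('pics/scene4.png')[140:240,200:320]
cv2.imwrite('pics/c4.png',cv2.resize(b,(720,600),interpolation=cv2.INTER_CUBIC))
"
```

```text
t 7.45 pos [ 0.5424 -0.0871  0.0761] az 56.49 q [-0.29  0.34  1.75  0.    1.05 -1.28] w 0.0003 F [-3.3  1.5 13.8] T [ 0.15  0.61 -0.03]
shift [ 0.01 -7.39  0.02] turn [-0.15  0.09  0.11]
```

View pics/c4.png

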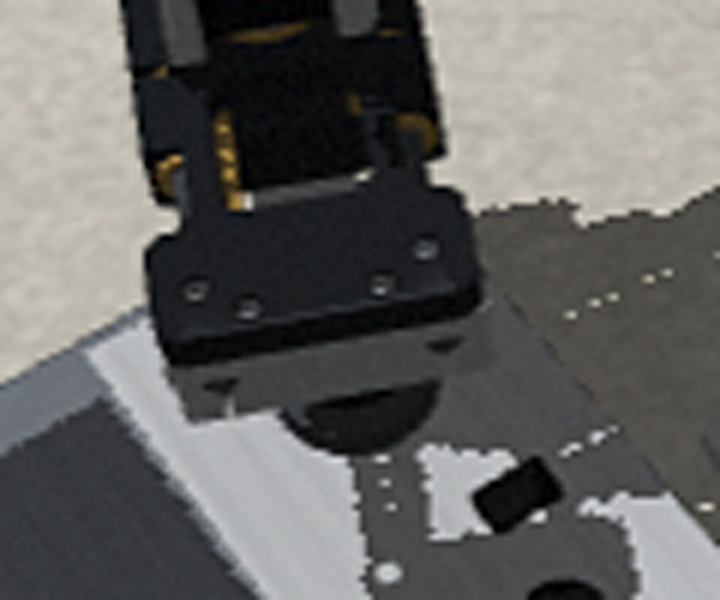

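It has hit a hard stop at z = 0.0761, with 13 N against the 3 N spring. The button is fully down, so I'll lift straight up.

>>> servo_tool(
  deltas=[1,0,-0.5,0,0,0,0,1,0,-2,0,0,0,0,1,0,-5,0,0,0,0,1,0,-7.4,0,0,0,0,1,2,-9,0,0,0,0],
)

```text
clock: 7.87
position: [0.553, -0.0728, 0.1683]
eef_rot: [-1.431, -0.767, 0.767]
contact_force: [0.7, 0.0, -0.0]
grip_width: 0.0005
```

>>> servo_tool(
  deltas=[1,-4,-2,-12,0,0,0,1,-4,-2,-12,0,0,0,1,-4,-2,-12,0,0,0,1,-4,-2,-12,0,0,0,1,-4,-2,-12,0,0,0],
)

```text
clock: 8.28
position: [0.6319, -0.1748, 0.1875]
eef_rot: [-1.432, -0.765, 0.765]
contact_force: [-0.4, -0.0, -0.2]
grip_width: 0.0004
```

```bash
python3 -c "
from h import *
goto([.5424,-.0871,.2],56.4)
for n in('top','scene'): cv2.imwrite(f'pics/{n}5.png',env.get_image(n)[:,:,::-1])
f=lambda im,x,y,w,h:cv2.resize(im[y:y+h,x:x+w],(w*4,h*4),interpolation=cv2.INTER_CUBIC)
a=cv2.imread('pics/top5.png');b=cv2.imread('pics/scene5.png')
cv2.imwrite('pics/c5.png',np.hstack([f(b,225,160,145,140)]))
cv2.imwrite('pics/d5.png',cv2.resize(a,(640,480)))
"
```

```text
t 8.28 pos [ 0.6319 -0.1748  0.1875] az 56.22 q [-0.38  0.41  1.35  0.    1.39 -1.36] w 0.0004 F [-0.4 -0.  -0.2] T [0.04 0.   0.03]
shift [ 2.31 -1.25 12.32] turn [-0.01 -0.18  0.  ]
```

View pics/c5.png

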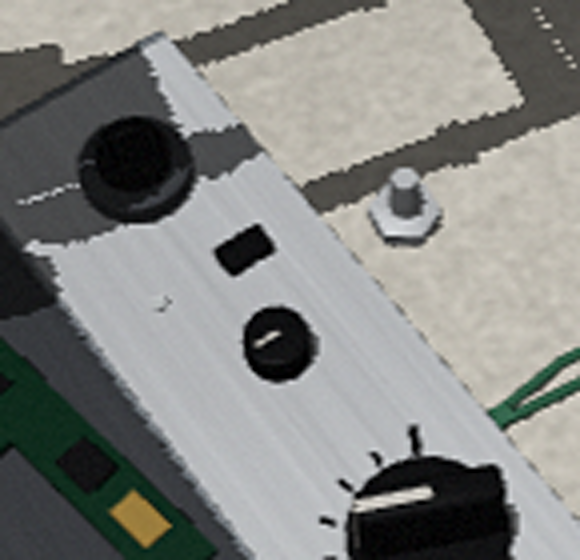

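View pics/d5.png

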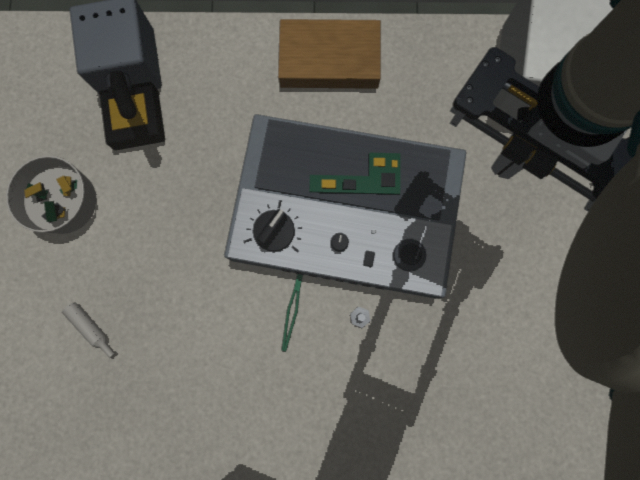

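The timer is still at 6. The button is in shadow, so I'll move back from the white box and check it properly.

>>> servo_tool(
  deltas=[1,0,-3,5,0,0,0,1,-4,-5,9,0,0,0,1,-8,-5,13,0,0,0,1,-11,-5,17,0,0,0,1,-11,-5,17,0,0,0],
)

```text
clock: 8.8
position: [0.4357, -0.1662, 0.2368]
eef_rot: [-1.427, -0.766, 0.769]
contact_force: [-0.6, -1.1, 0.4]
grip_width: 0.0005
```

>>> servo_tool(
  deltas=[1,0,0,0,0,0,0,1,0,0,0,0,0,0,1,0,0,0,0,0,0],
)

```text
clock: 9.05
position: [0.4354, -0.1651, 0.2371]
eef_rot: [-1.427, -0.768, 0.769]
contact_force: [-0.4, 0.5, 0.4]
grip_width: 0.0003
```

```bash
python3 -c "
from h import *
goto([.5424,-.0871,.2],56.4)
for n in('top','scene'): cv2.imwrite(f'pics/{n}6.png',env.get_image(n)[:,:,::-1])
g=lambda im:(255*(im/255.)**.5).astype('uint8')
f=lambda im,x,y,w,h:cv2.resize(g(im[y:y+h,x:x+w]),(w*6,h*6),interpolation=cv2.INTER_CUBIC)
b=cv2.imread('pics/scene6.png');b0=cv2.imread('pics/scene0.png')
cv2.imwrite('pics/c6.png',np.hstack([f(b0,230,170,60,70),f(b,230,170,60,70)]))
X=np.array([.5429,-.0869,.081]);print(proj('scene',X),proj('scene',X-[0,0,.006]))
"
```

```text
t 9.05 pos [ 0.4354 -0.1651  0.2371] az 56.5 q [-0.51  0.09  1.66  0.    1.39 -1.5 ] w 0.0003 F [-0.4  0.5  0.4] T [-0.04 -0.01  0.03]
shift [12.4   3.71 -4.63] turn [-0.19  0.1   0.06]
[257.47320192 197.84954516] [257.95967718 199.99231735]
```

View pics/c6.png

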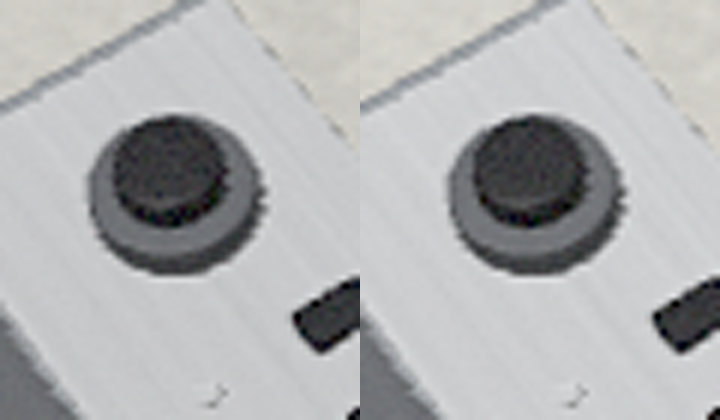

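View pics/scene6.png

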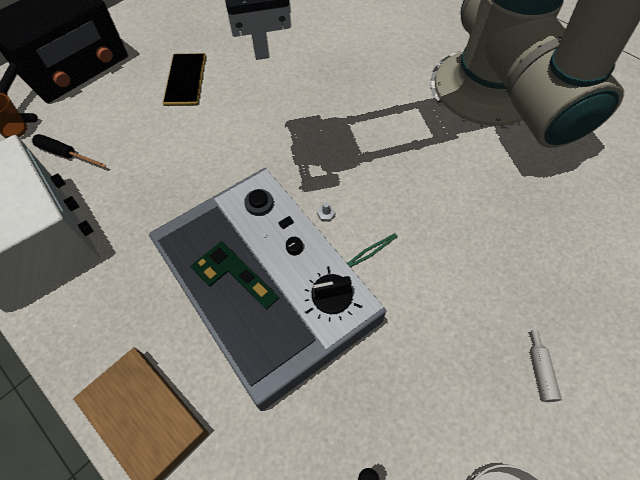

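The button at (258,198) looks the same as before the press, so it is up. The dial pointer at (322,285) is at click 6, and the arm is clear of everything. Handing in.

```bash
python3 -c "
from station import env
print(env.hand_in())"
```

```text
the job is handed in; nothing more can be done
None
```

The timer is at 6 and the start button was pressed after that and came back up. I handed the job in at about 9.2 s; no verdict is reported.

- **Dial:** it started at click 3. I gripped the bar and turned it three clicks clockwise. With the gripper off it, I measured the pointer at click 5.98 from both cameras. It still showed click 6 in the last scene picture, after the press.
- **Button:** I pressed it straight down to a hard stop at z = 0.076, at about 13 N against the 3 N spring. The last picture shows it the same as before the press, so it is up. No sensor reads its travel. The hard stop and force are the evidence that it went fully down; the picture taken during the press couldn't show it because the gripper hid the button.
- **Arm:** at the end it stood clear of everything, with outside force within sensor noise (under 1 N).

One measurement was slightly off the rest: the pointer tip came out about 3 to 4 mm higher in the second look (0.111 m against 0.107 m). This did not affect the direction reading.

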